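Hang the carver's sample plaque on the copy stand

ROBOT

A 6-joint arm with a two-finger parallel gripper is mounted at the origin on the work surface. World frame = base frame: x ahead of the robot, y to its left, z up, the work surface at z = 0. Lengths are in m, angles in rad, forces in N, time in s.
With the tool pointing down it reaches from about 0.35 to 0.85 m from the base axis. Payload 8.1 kg.
Tool frame: the origin (TCP) lies at the very end of the fingers, on their centre line; the grasp point (between the pads) lies 19 mm behind it; z points along the fingers, y is the direction in which the jaws open and shut (so a half turn about z gives the same grasp; the last joint's range is limited). The gripper opens to 93 mm and grips with 3 to 60 N. Pads are 15 mm wide; open, the fingers measure 128 mm over their backs; the gripper's body (75 mm by 188 mm) begins 65 mm behind the grasp point.
Start: joints at [-1.424, 0.13, 1.488, -0, 1.523, -0.085], TCP at [0.138, -0.584, 0.219] pointing down, gripper open.
Joint ranges: [-2.96, 2.96], [-0.89, 2.26], [0.02, 2.5], [-1.34, 4.48], [0, 2.73], [-2.66, 2.66]. Speed limits (rad/s): [2.39, 2.39, 2.79, 3.14, 3.14, 3.14].

INTERFACE

Orientations are given as a rotation vector (axis times angle).
In Python, from plant import robot gives the robot as it stands.
- The arm moves only by the shell command python3 -m creep 'ROWS' [FORCE]. ROWS is JSON, a list of rows, each an object of numbers: "x", "y", "z": the shift along the world's x, y, z in m; "wx", "wy", "wz": the turn, a rotation vector about the world's x, y, z in degrees; "hand": the finger opening in m, from 0 to 0.093. A call has 1 to 10 rows; each row shifts and turns the commanded pose from where the row before left it; what a row does not reach is not made up. A row lasts 1/8 s, in which the tool goes at most 62.5 mm and 10.7 degrees, less where a joint would pass 70% of its speed; a pose out of reach is approached as far as the arm can. A call is refused whole if a number of a shift passes 0.0625 or a number of a turn 10.7, either way. A call with a gripper value outside its range is refused whole. The fingers move at their own pace and stop on an object; FORCE is the grip in N (left out, the last holds). Time passes only in rows, so rows that do not move let the fingers close. It gives the time, the measured TCP pose, the force and the opening at its end, in the units of the state.
- robot.read_state(): the state, without advancing time (a new reading comes with each control period).
- robot.read_camera(name): name is "scene" or "side" or "wrist"; returns (picture, depth): 480x640x3 uint8, red, green, blue; 480x640 float32, m along the optical axis (not along the pixel's ray), 0 where there is no reading.
- robot.camera_info(name): a dict with "fov_y" (degrees; the focal length in pixels is half the picture's height over the tangent of half this angle, whatever the lens; pixels are square), "cx", "cy" (the principal point, pixels), "rvec" (rotation vector, rad) and "tvec" (3), from world to camera coordinates, as OpenCV has them. Camera axes: x right, y down, z forward; pixel columns grow to the right and rows downward; lengths in m; the calibration is good to about 2 mm. A picture is of the moment at which its call begins: read the wrist's pose just before it. camera_info takes no time and is no camera call; for the wrist camera it gives the pose at the moment of the call.
- robot.close_job(): hands the job in, once; it reports no verdict.
The state is a dict: "t": time; "q": joint angles; "dq": joint speeds; "joint_torque": joint torques, N m; "tool_pos": TCP position; "orientation": TCP orientation; "force": force on the tool from outside, world axes, zero at the start; "wrist_torque": the same for the moment, N m; "opening": finger opening in m.
Only numpy, scipy, OpenCV 4.12 (cv2) and the standard library are available. Lean on these libraries where they do the work, as an engineer would, in place of code of your own. Each camera call takes 0.05 s, during which the arm holds its last target. There are 200 camera calls.

TASK

Get the copy stand ready for carving: take the light-wood sample plaque off the bench and hang it on the brass screw of the sloping green stand, passing the wide part of its keyhole over the screw head and then sliding the plaque down the slope until the screw sits at the very end of the narrow slot. Leave it released, hanging straight and lying flat against the board. Do not disturb the dark plaque, the mallet, the gouge or the tin.

Things in the scene. Friction and masses are not known exactly. Their poses are not given: they have to be found in the camera images.
- plaque: Light-wood plaque, 0.11 to 0.22 kg: a plate 140 x 90 x 8 mm, face up on the bench. Origin: centre of its underside; x along its length towards its upper edge, y across, z out of its face. A grip block with a rosette on top stands on the face, centred at x = -15, y = 0 mm: 50 mm along x, 30 mm across y, z = 8 to 38 mm. A keyhole goes through the plate above the block.
- keyhole (a point): Centre of the wide part of the light plaque's keyhole, at the underside (plaque x = +28, y = 0 mm; axes as the plaque's). The wide part is an octagon 27 mm across; its upper 45-degree corners (plaque x = 33.5 to 41.5 mm) lead into a slot 11 mm wide towards +x, ending in a square wall at plaque x = 55.5 mm.
- slot_end (a point): Where the screw's axis passes when the light plaque is fully home: 3.5 mm short of the slot's end wall, at the underside (x = +52 mm in the plaque frame; axes as the plaque's). 24 mm from keyhole.
- screw: Brass round-head screw fixed square to the stand's board: shank 7 mm diameter; head 18 mm diameter, 4 mm thick, its underside 12 mm and its top 16 mm above the board. Origin: on the board's face at the screw's axis; z along the screw out of the board, x straight up the slope, y across. The board's face is the plane z = 0 here.
- stand: Fixed green board 180 mm wide, 250 mm along the slope, 18 mm thick, sloping 35 degrees from the bench, its face up and away to the left of the robot, top about 160 mm high. Origin on the bench below its centre; z up, x horizontal towards the high side. The screw is on its midline, 70 mm from the upper edge. A 12 x 12 mm strip lies across the lowest 16 mm of the face.
- dark_plaque: Bystander: dark-wood plaque of the same shape, a diamond on its block, lying on the bench. Origin and axes as the light plaque's.
- mallet: Bystander: round wooden carver's mallet standing on its head, 72 mm diameter, 217 mm high. Origin at the centre of its underside.
- gouge: Bystander: carving gouge lying on the bench, 240 mm long, 22 mm thick, wooden handle. Origin on the bench about its middle; x towards the blade.
- tin: Bystander: blue wax tin, 66 mm diameter, 50 mm high, standing. Origin at the centre of its underside.
Not all that is in view belongs to the job. Leave any orange look-alike of the plaque alone.

How it is judged:
On the way:
1. the screw head has passed through the wide part of the light plaque's keyhole, the plate lying below the head (x of keyhole in the frame of screw between -0.011 and 0.009 m and y of keyhole in the frame of screw between -0.009 and 0.009 m and z of keyhole in the frame of screw below 0.006 m and angle between the z axis of plaque and the z axis of screw, either way round below 0.2 rad), for 0.05 s.
At the end, for the whole second after the job is handed in: The light plaque is released and at rest on the screw: slot_end on the screw axis within 3.5 mm along and 4 mm across the slope, underside within 3 mm of the board there; flat to the board within 3.4 degrees, straight up the slope within 8 degrees, its body below the screw (x of slot_end in the frame of screw between -0.0035 and 0.0035 m and y of slot_end in the frame of screw between -0.004 and 0.004 m and z of slot_end in the frame of screw between -0.002 and 0.003 m and angle between the z axis of plaque and the z axis of screw, either way round below 0.06 rad and angle between the x axis of plaque and the x axis of screw, either way round below 0.14 rad and x of plaque in the frame of screw below -0.04 m and linear speed of plaque below 0.01 m/s and angular speed of plaque below 0.1 rad/s); the robot touches nothing.
It fails at once if the dark plaque is moved more than 20 mm (distance of dark_plaque from where it was at the start of the episode above 0.02 m).
It fails at once if the mallet is moved more than 20 mm (distance of mallet from where it was at the start of the episode above 0.02 m).
It fails at once if the gouge is moved more than 20 mm (distance of gouge from where it was at the start of the episode above 0.02 m).
It fails at once if the tin is moved more than 20 mm (distance of tin from where it was at the start of the episode above 0.02 m).
It also fails if it takes over 48 s, if anything falls off the work surface, if the arm or the gripper's body presses on something with over 40 N, if the wrist force passes 120 N, or if a joint passes its speed limit or range.

## Working session

There is one attempt and no reset: what is moved stays moved. The work goes in short steps, Python scripts to look and compute and a shell command to move; the robot and the scene stay as the last step left them, time stands still between calls to the robot, and variables do not carry over. Pictures are saved under pics/ and viewed, about 8 in all and at most 12, crops included, and the job is handed in when it is done.

```bash
ls; mkdir -p pics
cat > h.py <<'E'
import numpy as np,cv2
from plant import robot
from scipy.spatial.transform import Rotation as R
def cam(n):
    i=robot.camera_info(n); p,d=robot.read_camera(n)
    return p,d,i
def pt(i,d,u,v,z=None):
    f=240/np.tan(np.radians(i['fov_y'])/2)
    z=d[v,u] if z is None else z
    c=np.array([(u-i['cx'])/f*z,(v-i['cy'])/f*z,z])
    Rm=R.from_rotvec(i['rvec']).as_matrix()
    return Rm.T@(c-np.array(i['tvec']))
def cloud(i,d):
    f=240/np.tan(np.radians(i['fov_y'])/2)
    v,u=np.mgrid[0:480,0:640]
    c=np.stack([(u-i['cx'])/f*d,(v-i['cy'])/f*d,d],-1)
    return (c-np.array(i['tvec']))@R.from_rotvec(i['rvec']).as_matrix()
def save(n,p): cv2.imwrite('pics/'+n+'.png',cv2.cvtColor(p,cv2.COLOR_RGB2BGR))
E
python3 - <<'E'
from h import *
for n in('scene','side'):
    p,d,i=cam(n); save(n,p); np.savez(n,p=p,d=d,c=cloud(i,d)); print(n,i)
s=robot.read_state();print(s)
E
```

```text
pics
scene {'fov_y': 52.81068988040211, 'cx': 310.9009409732993, 'cy': 250.82637280703705, 'rvec': array([ 1.69479921,  2.11140921, -0.64566051]), 'tvec': array([ 0.02223679, -0.38175068,  1.85379273])}
side {'fov_y': 44.254521131586145, 'cx': 321.1613183738338, 'cy': 243.2248159228418, 'rvec': array([ 0.7270601 , -2.47690707,  1.30150006]), 'tvec': array([0.48425358, 0.20815345, 1.41208391])}
{'t': 0.1, 'q': array([-1.42440133e+00,  1.31087231e-01,  1.48915722e+00,  2.76019904e-05,
        1.52301340e+00, -8.53612203e-02]), 'dq': array([ 0.00068393, -0.00210334, -0.00295004, -0.00312475,  0.00099902,
        0.00182115]), 'joint_torque': array([ 1.74177476e-03, -5.61342359e+01, -4.93095767e+01,  7.71908741e-02,
        2.91979912e-02, -7.26333724e-05]), 'tool_pos': array([ 0.13779179, -0.58343686,  0.21769863]), 'orientation': array([-3.11887015e+00, -3.63033023e-01,  3.65053031e-05]), 'force': array([-0.05777614, -0.74276602,  0.20263172]), 'wrist_torque': array([-0.02078665, -0.00906314, -0.00162439]), 'opening': 0.09327962727005364}
```

View pics/scene.png

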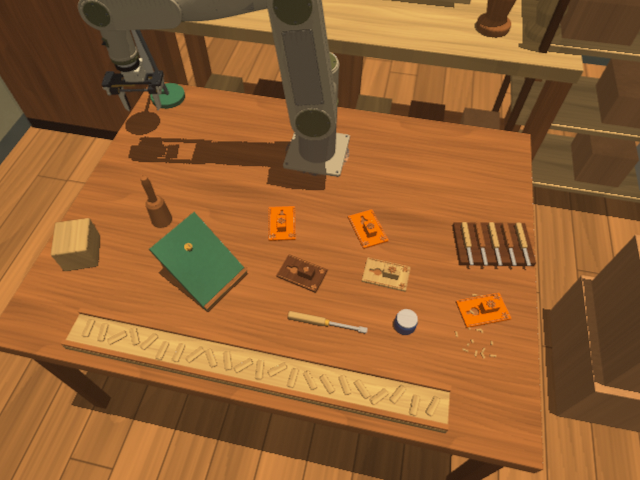

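View pics/side.png

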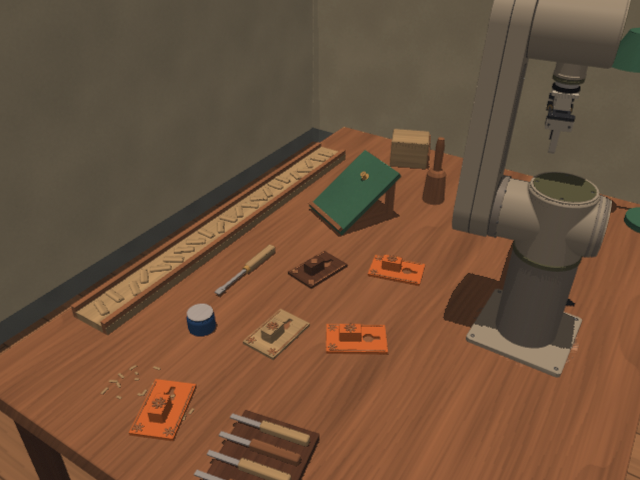

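The scene view shows the light plaque at about (386,273), its block to the right of its keyhole (~372,268). The stand is at (198,258) with its screw at (188,245), and the mallet is at (158,212), just up-left of the stand. The side view agrees, with the plaque at (277,332) and the screw at (364,176). Next I fit the poses from depth.

```bash
cat > fit.py <<'E'
from h import *
def board(n,box):
    D=np.load(n+'.npz');p=D['p'].astype(int);c=D['c']
    m=np.zeros((480,640),bool);m[box[1]:box[3],box[0]:box[2]]=1
    g=m&(p[...,1]>p[...,0]*1.5)&(p[...,1]>p[...,2]*1.1)&(D['d']>0)
    P=c[g];
    for k in range(4):
        o=P.mean(0);nn=np.linalg.svd(P-o,full_matrices=False)[2][2];nn*=np.sign(nn[2]);P=P[abs((P-o)@nn)<.006]
    print(n,'board n',nn,'slope',np.degrees(np.arccos(nn[2])),'n',len(P))
    h=np.array([nn[0],nn[1],0]);h/=np.linalg.norm(h)
    print('up-slope heading fit',np.degrees(np.arctan2(-h[1],-h[0])))
    z0=o[2];up=-(h-(h@nn)*nn);up/=np.linalg.norm(up);y=np.cross(nn,up)
    q=np.stack([(P-o)@up,(P-o)@y],1).astype(np.float32)
    r=cv2.minAreaRect(q*1000);print('rect',r)
    ex=np.percentile(q,[.5,99.5],0);print('ext',ex)
    # screw: points above plane 10-18 mm within board
    hgt=(c-o)@nn;a=(c-o)@up;b=(c-o)@y
    s=m&(hgt>.011)&(hgt<.022)&(abs(b)<.05)&(a>0)&(a<.1)&(D['d']>0)
    print('screw px',s.sum(),'mean world',c[s].mean(0),'median h',np.median(hgt[s]),'a,b range',a[s].min(),a[s].max(),b[s].min(),b[s].max())
    S=c[s].mean(0);print('screw foot',S-nn*((S-o)@nn));
def plaque(n,box):
    D=np.load(n+'.npz');p=D['p'].astype(int);c=D['c']
    m=np.zeros((480,640),bool);m[box[1]:box[3],box[0]:box[2]]=1
    m&=D['d']>0
    zt=np.median(c[m][:,2][c[m][:,2]<.004]);print(n,'bench z',zt)
    z=c[...,2]-zt
    a=m&(z>.005)&(z<.042);b=m&(z>.032)&(z<.044)
    for k in(a,b):
        P=c[k];r=cv2.minAreaRect((P[:,:2]*1000).astype(np.float32));print(k.sum(),'rect mm',r,'mean',P.mean(0))
board('scene',(140,205,255,315));board('side',(300,145,405,235))
plaque('scene',(355,253,418,296));plaque('side',(240,305,315,362))
E
python3 fit.py
```

```text
scene board n [0.25584912 0.5144407  0.8184693 ] slope 35.068143035300864 n 3647
up-slope heading fit -116.44274497859092
rect ((-5.480186462402344, -1.2979354858398438), (175.91954040527344, 228.0469970703125), 89.79012298583984)
ext [[-0.11755625 -0.0868891 ]
 [ 0.10747244  0.0847447 ]]
screw px 25 mean world [ 0.59777004 -0.26626697  0.13292175] median h 0.01754860124419059 a,b range 0.03713597569167198 0.05179879679197277 -0.008933949498531124 0.0075462171790994445
screw foot [ 0.59336118 -0.27513193  0.1188177 ]
side board n [0.26066442 0.51185851 0.81856883] slope 35.05821675749267 n 1321
up-slope heading fit -116.98751169680168
rect ((9.955787658691406, 7.4572296142578125), (226.8428497314453, 183.98312377929688), 0.10978155583143234)
ext [[-0.10286787 -0.08356233]
 [ 0.1206969   0.09536314]]
screw px 19 mean world [ 0.59318276 -0.26490755  0.12857962] median h 0.014650199408024669 a,b range 0.047295408328472135 0.06380847637122176 -0.002240073389535723 0.015633489069949016
screw foot [ 0.58937106 -0.27239246  0.11660969]
scene bench z 0.00018761031687300985
1026 rect mm ((489.9540100097656, 335.25616455078125), (159.0301055908203, 197.19569396972656), 10.092015266418457) mean [0.49520729 0.33190213 0.01318434]
137 rect mm ((491.2861328125, 345.32843017578125), (49.320804595947266, 33.152587890625), 88.53732299804688) mean [0.49268939 0.3449679  0.03815678]
side bench z -0.0009272978313232742
1488 rect mm ((470.42584228515625, 332.1861877441406), (170.66778564453125, 142.0895233154297), 77.6768798828125) mean [0.48172114 0.34234257 0.01289158]
225 rect mm ((486.4685974121094, 348.345947265625), (54.497615814208984, 32.535823822021484), 85.21865844726562) mean [0.48511635 0.35042446 0.03705685]
```

```bash
python3 -m creep '[{"x":0.036,"y":0.048,"z":0.013,"wz":7.3},{"x":0.036,"y":0.048,"z":0.013,"wz":7.3},{"x":0.036,"y":0.048,"z":0.013,"wz":7.3},{"x":0.036,"y":0.048,"z":0.013,"wz":7.3},{"x":0.036,"y":0.048,"z":0.013,"wz":7.3},{"x":0.036,"y":0.048,"z":0.013,"wz":7.3},{"x":0.036,"y":0.048,"z":0.013,"wz":7.3},{"x":0.036,"y":0.048,"z":0.013,"wz":7.3},{"x":0.036,"y":0.048,"z":0.013,"wz":7.3},{"x":0.036,"y":0.048,"z":0.013,"wz":7.3}]' 20
python3 -m creep '[{"y":0.056},{"y":0.056},{"y":0.056},{"y":0.056},{"y":0.056},{"y":0.056},{"y":0.056},{"y":0.02},{},{}]'
python3 - <<'E'
from h import *
p,d,i=cam('wrist'); save('w1',p); np.savez('w1',p=p,d=d,c=cloud(i,d))
s=robot.read_state();print(s['t'],s['tool_pos'],s['q']);M=R.from_rotvec(s['orientation']).as_matrix();print(M)
E
```

```text
0.15 [ 0.13779345 -0.58352001  0.21783428] [-1.42439346e+00  1.31017180e-01  1.48898640e+00 -1.26936413e-05
  1.52302341e+00 -8.53781731e-02]
[[ 9.73258684e-01  2.29711741e-01 -2.21786146e-04]
 [ 2.29711822e-01 -9.73257659e-01  1.41714941e-03]
 [ 1.09680792e-04 -1.43019987e-03 -9.99998971e-01]]validation failed for argument at $[0]...
validation failed for argument at $[0]...
```

View pics/w1.png

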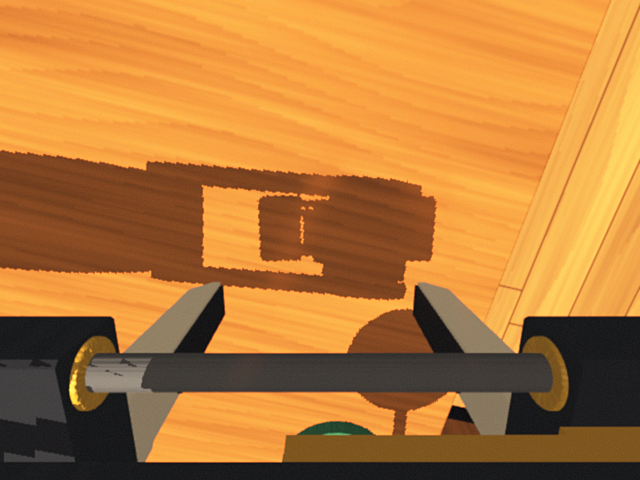

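The arm did not move: both calls were refused. That picture just shows the fingers over empty bench. I'll try full rows with every key.

```bash
python3 -m creep '[{"x":0.036,"y":0.048,"z":0.013,"wx":0,"wy":0,"wz":7.3,"hand":0.093},{"x":0.036,"y":0.048,"z":0.013,"wx":0,"wy":0,"wz":7.3,"hand":0.093},{"x":0.036,"y":0.048,"z":0.013,"wx":0,"wy":0,"wz":7.3,"hand":0.093},{"x":0.036,"y":0.048,"z":0.013,"wx":0,"wy":0,"wz":7.3,"hand":0.093},{"x":0.036,"y":0.048,"z":0.013,"wx":0,"wy":0,"wz":7.3,"hand":0.093},{"x":0.036,"y":0.048,"z":0.013,"wx":0,"wy":0,"wz":7.3,"hand":0.093},{"x":0.036,"y":0.048,"z":0.013,"wx":0,"wy":0,"wz":7.3,"hand":0.093},{"x":0.036,"y":0.048,"z":0.013,"wx":0,"wy":0,"wz":7.3,"hand":0.093},{"x":0.036,"y":0.048,"z":0.013,"wx":0,"wy":0,"wz":7.3,"hand":0.093},{"x":0.036,"y":0.048,"z":0.013,"wx":0,"wy":0,"wz":7.3,"hand":0.093}]' 20 || python3 -m creep --help
```

```text
t: 1.4
tool_pos: [0.4986, -0.1021, 0.3489]
orientation: [2.288, 2.153, -0.0]
force: [0.5, -0.5, 1.1]
opening: 0.0931
```

```bash
python3 -m creep '[{"x":0,"y":0.056,"z":0,"wx":0,"wy":0,"wz":0,"hand":0.093},{"x":0,"y":0.056,"z":0,"wx":0,"wy":0,"wz":0,"hand":0.093},{"x":0,"y":0.056,"z":0,"wx":0,"wy":0,"wz":0,"hand":0.093},{"x":0,"y":0.056,"z":0,"wx":0,"wy":0,"wz":0,"hand":0.093},{"x":0,"y":0.056,"z":0,"wx":0,"wy":0,"wz":0,"hand":0.093},{"x":0,"y":0,"z":0,"wx":0,"wy":0,"wz":0,"hand":0.093},{"x":0,"y":0,"z":0,"wx":0,"wy":0,"wz":0,"hand":0.093}]'
python3 - <<'E'
from h import *
i=robot.camera_info('wrist');s=robot.read_state()
Rm=R.from_rotvec(i['rvec']).as_matrix();print('cam pos',-Rm.T@i['tvec'],'fwd',Rm[2],'x',Rm[0],s['tool_pos'])
f=240/np.tan(np.radians(i['fov_y'])/2)
q=Rm@np.array([.488,.345,.03])+i['tvec'];print('block px',q[:2]/q[2]*f+[i['cx'],i['cy']])
E
```

```text
t: 2.28
tool_pos: [0.4977, 0.1759, 0.3483]
orientation: [2.291, 2.149, -0.001]
force: [0.2, 0.3, -0.4]
opening: 0.0928
cam pos [0.50254004 0.25057813 0.51465332] fwd [-0.01860616 -0.26696514 -0.96352656] x [ 0.9979457  -0.0640473  -0.00152517] [0.49770504 0.17592109 0.3483015 ]
block px [302.11102966  62.66007978]
```

```bash
python3 -m creep '[{"x":0,"y":0.056,"z":0,"wx":0,"wy":0,"wz":0,"hand":0.093},{"x":0,"y":0.02,"z":0,"wx":0,"wy":0,"wz":0,"hand":0.093},{"x":0,"y":0,"z":0,"wx":0,"wy":0,"wz":0,"hand":0.093},{"x":0,"y":0,"z":0,"wx":0,"wy":0,"wz":0,"hand":0.093}]'
python3 - <<'E'
from h import *
p,d,i=cam('wrist'); save('w2',p); c=cloud(i,d);np.savez('w2',p=p,d=d,c=c)
print(i)
E
```

```text
t: 2.78
tool_pos: [0.4982, 0.2506, 0.3486]
orientation: [2.293, 2.147, -0.001]
force: [-0.2, -0.1, 0.7]
opening: 0.0931
{'fov_y': 66.53081821588805, 'cx': 318.5134293952354, 'cy': 244.40788544250321, 'rvec': array([-2.86927836,  0.0946944 ,  0.01413757]), 'tvec': array([-0.48004196,  0.20680651,  0.59238625])}
```

View pics/w2.png

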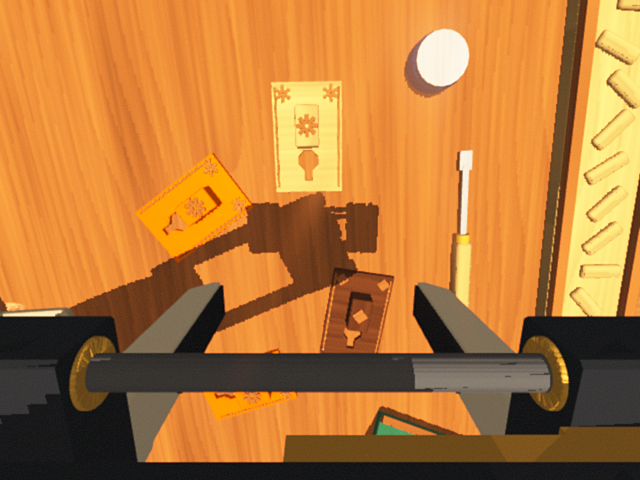

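The plaque is at columns 272–342, rows 82–191, with its keyhole below the block (slot end at row ~180). The block top spans (295–319, 105–147). The tin at (442,58) is about 100 px right of the plaque, so it is clear.

Run:
```python
from h import *
D=np.load('w2.npz');c=D['c'];p=D['p'].astype(int)
m=np.zeros((480,640),bool);m[70:200,262:352]=1
a=m&(c[...,2]>.004)&(c[...,2]<.05);b=m&(c[...,2]>.030)
print('bench',np.median(c[300:320,0:0+1,2]),'plate z',np.median(c[a&~b][:,2]),'block z',np.median(c[b][:,2]))
for k in(a,b):
    print(k.sum(),cv2.minAreaRect((c[k][:,:2]*1000).astype(np.float32)),c[k].mean(0))
# colour mask edges of plate: light wood
hsv=cv2.cvtColor(D['p'],cv2.COLOR_RGB2HSV);print(hsv[88,300],hsv[100,250])
l=(m&(hsv[...,1]<hsv[100,250,1]*.75)).astype(np.uint8)
n,lab,st,ce=cv2.connectedComponentsWithStats(l);k=1+np.argmax(st[1:,4]);P=c[lab==k];P=P[P[:,2]<.02]
r=cv2.minAreaRect((P[:,:2]*1000).astype(np.float32));print('colour',r,st[k])
```

```text
bench 0.0019057842373685588 plate z 0.008497293797046753 block z 0.038730029480641234
7040 ((488.056884765625, 332.0544738769531), (140.21533203125, 90.02864837646484), 87.10768127441406) [0.48876345 0.33666763 0.01289682]
1064 ((489.01788330078125, 347.03900146484375), (49.8438720703125, 30.122249603271484), 87.27134704589844) [0.48971269 0.34625333 0.05980765]
[ 25 127 254] [ 15 191 244]
colour ((488.1837158203125, 332.20819091796875), (139.6394805908203, 89.27880096435547), 87.33783721923828) [ 272   82   70  110 5204]
```

```bash
python3 -m creep '[{"x":-0.0047,"y":0.0483,"z":-0.035,"wx":0,"wy":0,"wz":0.5,"hand":0.093},{"x":-0.0047,"y":0.0482,"z":-0.035,"wx":0,"wy":0,"wz":0.5,"hand":0.093},{"x":0,"y":0,"z":-0.06,"wx":0,"wy":0,"wz":0,"hand":0.093},{"x":0,"y":0,"z":-0.06,"wx":0,"wy":0,"wz":0,"hand":0.093},{"x":0,"y":0,"z":-0.06,"wx":0,"wy":0,"wz":0,"hand":0.093},{"x":0,"y":0,"z":-0.045,"wx":0,"wy":0,"wz":0,"hand":0.093},{"x":0,"y":0,"z":-0.025,"wx":0,"wy":0,"wz":0,"hand":0.093},{"x":0,"y":0,"z":0,"wx":0,"wy":0,"wz":0,"hand":0.093},{"x":0,"y":0,"z":0,"wx":0,"wy":0,"wz":0,"hand":0.093}]' 20
```

```text
t: 3.95
tool_pos: [0.4898, 0.3485, 0.0304]
orientation: [2.274, 2.167, 0.003]
force: [0.7, -0.4, 0.3]
opening: 0.0931
```

```bash
python3 -m creep '[{"x":-0.001,"y":-0.001,"z":-0.0165,"wx":0,"wy":0,"wz":0,"hand":0.093},{"x":0,"y":0,"z":0,"wx":0,"wy":0,"wz":0,"hand":0.093},{"x":0,"y":0,"z":0,"wx":0,"wy":0,"wz":0,"hand":0.025},{"x":0,"y":0,"z":0,"wx":0,"wy":0,"wz":0,"hand":0.02},{"x":0,"y":0,"z":0,"wx":0,"wy":0,"wz":0,"hand":0.02},{"x":0,"y":0,"z":0,"wx":0,"wy":0,"wz":0,"hand":0.02},{"x":0,"y":0,"z":0,"wx":0,"wy":0,"wz":0,"hand":0.02},{"x":0,"y":0,"z":0,"wx":0,"wy":0,"wz":0,"hand":0.02}]' 25
```

```text
t: 4.95
tool_pos: [0.4875, 0.3476, 0.0121]
orientation: [-2.273, -2.168, -0.0]
force: [0.2, 0.1, 0.6]
opening: 0.0378
```

```bash
python3 -m creep '[{"x":0,"y":0,"z":0,"wx":0,"wy":0,"wz":0,"hand":0.02},{"x":0,"y":0,"z":0,"wx":0,"wy":0,"wz":0,"hand":0.02},{"x":0,"y":0,"z":0,"wx":0,"wy":0,"wz":0,"hand":0.02},{"x":0,"y":0,"z":0,"wx":0,"wy":0,"wz":0,"hand":0.02}]' 25
python3 - <<'E'
from h import *
s=robot.read_state();M=R.from_rotvec(s['orientation']).as_matrix();print(s['tool_pos'],M)
p=np.array([.4881,.3321,0]);print('plaque origin in tool (seen before grip)',M.T@(p-s['tool_pos']))
print('plaque x dir heading from tool y',np.degrees(np.arctan2(M[1,0],M[0,0])))
E
```

```text
t: 5.45
tool_pos: [0.4875, 0.3476, 0.0122]
orientation: [2.273, 2.168, 0.0]
force: [1.3, 0.0, -0.8]
opening: 0.0302
[0.4875206  0.34756921 0.01216982] [[ 4.74374492e-02  9.98874204e-01  1.10101722e-04]
 [ 9.98874208e-01 -4.74374562e-02  6.18746202e-05]
 [ 6.70279076e-05  1.07042596e-04 -9.99999992e-01]]
plaque origin in tool (seen before grip) [-0.01542512  0.00131127  0.01216893]
plaque x dir heading from tool y 87.28101395428126
```

```bash
cat > tgt.py <<'E'
from h import *
S=np.array([.5905,-.2733,.1177]);H=np.radians(-116.7);sl=np.radians(35)
up=np.array([np.cos(H)*np.cos(sl),np.sin(H)*np.cos(sl),np.sin(sl)])
n=np.array([-np.cos(H)*np.sin(sl),-np.sin(H)*np.sin(sl),np.cos(sl)]);y=np.cross(n,up)
Rt=np.stack([-up,y,-n],1)
K=np.array([-.0434,0,.0122])
E
python3 - <<'E'
from tgt import *
for a,h in((0,.06),(0,.0),(-.024,0)):
    print(a,h,(S+a*up+h*n)-Rt@K)
print('up',up,'n',n,'rv',R.from_matrix(Rt).as_rotvec())
E
python3 -m creep '[{"x":0,"y":0,"z":0.03,"wx":0,"wy":0,"wz":0,"hand":0.02},{"x":0,"y":0,"z":0.055,"wx":0,"wy":0,"wz":0,"hand":0.02},{"x":0,"y":0,"z":0.055,"wx":0,"wy":0,"wz":0,"hand":0.02},{"x":0,"y":0,"z":0.055,"wx":0,"wy":0,"wz":0,"hand":0.02},{"x":0,"y":-0.03,"z":0.045,"wx":0,"wy":0,"wz":0,"hand":0.02},{"x":0,"y":-0.055,"z":0.02,"wx":0,"wy":0,"wz":-4,"hand":0.02},{"x":0,"y":-0.055,"z":0,"wx":0,"wy":0,"wz":-5,"hand":0.02},{"x":0,"y":-0.055,"z":0,"wx":0,"wy":0,"wz":-5,"hand":0.02},{"x":0,"y":-0.055,"z":0,"wx":0,"wy":0,"wz":-5,"hand":0.02},{"x":0,"y":-0.055,"z":0,"wx":0,"wy":0,"wz":-5,"hand":0.02}]'
```

```text
0 0.06 [ 0.62508113 -0.20454308  0.15194956]
0 0.0 [ 0.609618   -0.23528809  0.10280044]
-0.024 0 [ 0.61845145 -0.21772472  0.0890346 ]
up [-0.36806058 -0.731807    0.57357644] n [0.25771879 0.51241678 0.81915204] rv [ 2.32237395  1.43152918 -0.73224169]
t: 6.7
tool_pos: [0.4869, 0.0409, 0.2719]
orientation: [-2.677, -1.644, 0.0]
force: [0.7, -0.4, -1.6]
opening: 0.0298
```

```bash
python3 -m creep '[{"x":0.0256,"y":-0.0358,"z":-0.0118,"wx":-7.82,"wy":3.93,"wz":0,"hand":0.02},{"x":0.0256,"y":-0.0358,"z":-0.0118,"wx":-7.82,"wy":3.93,"wz":0,"hand":0.02},{"x":0.0256,"y":-0.0358,"z":-0.0118,"wx":-7.82,"wy":3.93,"wz":0,"hand":0.02},{"x":0.0256,"y":-0.0358,"z":-0.0118,"wx":-7.82,"wy":3.93,"wz":0,"hand":0.02},{"x":0.0256,"y":-0.0358,"z":-0.0118,"wx":0,"wy":0,"wz":0,"hand":0.02},{"x":0.0256,"y":-0.0358,"z":-0.0118,"wx":0,"wy":0,"wz":0,"hand":0.02},{"x":0,"y":0,"z":0,"wx":0,"wy":0,"wz":0,"hand":0.02},{"x":0,"y":0,"z":0,"wx":0,"wy":0,"wz":0,"hand":0.02}]'
cat > err.py <<'E'
from tgt import *
s=robot.read_state();M=R.from_rotvec(s['orientation']).as_matrix();p=s['tool_pos']
print('t',s['t'],'tcp',p,'F',s['force'],'q',s['q'].round(2))
k=p+M@K-S;print('keyhole in screw (x,y,z) mm',1000*np.array([k@up,k@y,k@n]))
print('rot err world deg',np.degrees(R.from_matrix(Rt@M.T).as_rotvec()))
E
python3 err.py
```

```text
t: 7.7
tool_pos: [0.6406, -0.172, 0.2007]
orientation: [2.323, 1.431, -0.733]
force: [0.0, 0.8, -0.9]
opening: 0.0296
t 7.7 tcp [ 0.64064813 -0.17200973  0.20072426] F [ 0.04667243  0.75361719 -0.92756881] q [-0.04  0.55  1.13 -0.56  1.72  0.42]
keyhole in screw (x,y,z) mm [ -1.56140462  -0.72992035 120.63755859]
rot err world deg [-0.02175071 -0.04649662  0.04379547]
```

```bash
python3 -m creep '[{"x":-0.011,"y":-0.021,"z":-0.0322,"wx":0,"wy":0,"wz":0,"hand":0.02},{"x":-0.011,"y":-0.021,"z":-0.0322,"wx":0,"wy":0,"wz":0,"hand":0.02},{"x":0,"y":0,"z":0,"wx":0,"wy":0,"wz":0,"hand":0.02},{"x":0,"y":0,"z":0,"wx":0,"wy":0,"wz":0,"hand":0.02}]'
python3 err.py
python3 - <<'E'
from h import *
out=[]
for n,(u,v) in(('scene',(195,235)),('side',(355,180)),('wrist',(320,150))):
    p,d,i=cam(n);np.savez(n+'2',p=p,d=d,c=cloud(i,d))
    if n=='wrist': out.append(cv2.resize(p,(400,300)))
    else: out.append(cv2.resize(p[v-50:v+50,u-66:u+67],(400,300),interpolation=cv2.INTER_CUBIC))
out.append(np.zeros_like(out[0]))
save('hov',np.vstack([np.hstack(out[:2]),np.hstack(out[2:])]))
E
```

```text
t: 8.2
tool_pos: [0.6199, -0.2132, 0.1387]
orientation: [2.322, 1.431, -0.729]
force: [0.0, 0.5, -0.9]
opening: 0.0298
t 8.2 tcp [ 0.61987883 -0.21324102  0.13874762] F [ 0.04869556  0.48466475 -0.8511619 ] q [-0.1   0.54  1.26 -0.57  1.58  0.43]
keyhole in screw (x,y,z) mm [ 0.69926156 -0.74528512 43.35812255]
rot err world deg [ 0.02132166  0.12988741 -0.03605685]
```

View pics/hov.png

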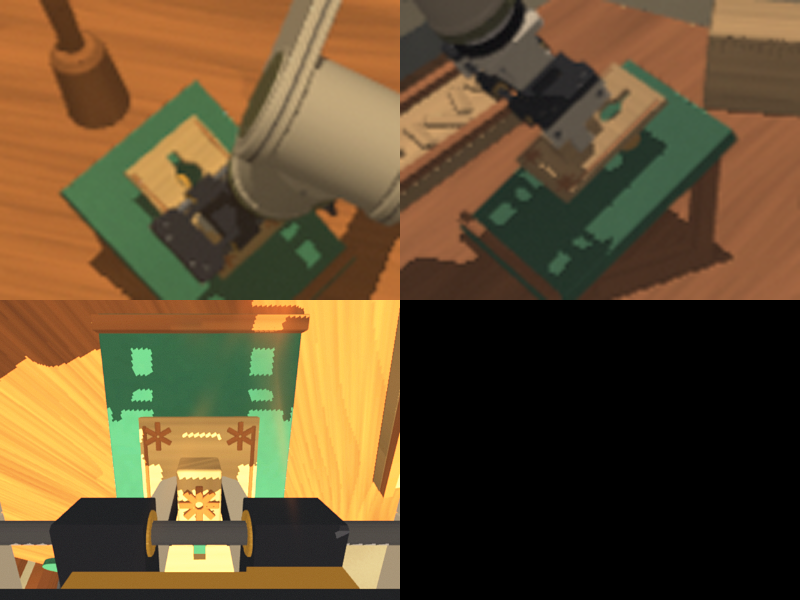

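Scene and side crops show the plaque parallel to the board above the screw. The wrist view shows it centred across the board. Next I compare the plate edges and the screw within each camera, so calibration offsets cancel.

Run:
```python
from tgt import *
foot={'scene':np.array([.59336,-.27513,.11882]),'side':np.array([.58937,-.27239,.11661])}
for n,box in(('scene',(170,215,225,290)),('side',(310,150,375,215))):
    D=np.load(n+'2.npz');c=D['c'];
    # screw head from start image, in nominal frame about foot; use median head centre
    D0=np.load(n+'.npz');c0=D0['c']-foot[n];L=np.stack([c0@up,c0@y,c0@n_ if False else c0@globals()['up']],-1)
    from tgt import n as nn
    h0=c0@nn;a0=c0@up;b0=c0@y;k=(h0>.0115)&(h0<.02)&(abs(a0)<.014)&(abs(b0)<.014)
    top=k&(h0>.0135);A=a0[k];B=b0[k]
    print(n,'screw a mid',(A.min()+A.max())/2,A.mean(),'b mid',(B.min()+B.max())/2,B.mean(),'h',h0[k].mean(),len(A))
    q=c-foot[n];a=q@up;b=q@y;h=q@nn
    m=np.zeros((480,640),bool);m[box[1]:box[3],box[0]:box[2]]=1
    m&=(h>.044)&(h<.060)&(abs(b)<.06)&(a>-.12)&(a<.07)
    if m.sum()<10: print('few');continue
    P=np.stack([a[m],b[m],h[m]],1);print(m.sum(),'h med',np.median(P[:,2]))
    U=P[P[:,0]>.0]
    print('  a max',np.percentile(P[:,0],[97,99,100]),'b',np.percentile(U[:,1],[0,1,3,97,99,100]))
    print('  edge rect',cv2.minAreaRect((U[:,:2]*1000).astype(np.float32)))
```

```text
scene screw a mid 0.0001374626646472015 0.000762283401079237 b mid 0.000542328999731338 -8.548068731340545e-05 h 0.016781750515686478 20
628 h med 0.05084920577016755
  a max [0.04114411 0.0422338  0.04289904] b [-0.04852552 -0.047709   -0.04560541  0.04094822  0.04227875  0.04311252]
  edge rect ((21.535778045654297, -2.7418174743652344), (91.66886901855469, 42.85647201538086), 89.81975555419922)
side screw a mid -0.0003032111233786366 -8.368231671178998e-05 b mid 0.0007249259377374627 0.0004959118576854886 h 0.015022087394513946 17
705 h med 0.051482209788639724
  a max [0.03990179 0.04267407 0.04367261] b [-0.05178524 -0.04980186 -0.04633067  0.03797012  0.0415749   0.04656411]
  edge rect ((22.551668167114258, -2.3175430297851562), (98.60016632080078, 42.273311614990234), 88.53654479980469)
```

```bash
sed -i 's/^S=.*/S=np.array([.5888,-.2725,.1177])/' tgt.py; python3 -m creep '[{"x":-0.0022,"y":0.0011,"z":0,"wx":0,"wy":0,"wz":0,"hand":0.02},{"x":0,"y":0,"z":0,"wx":0,"wy":0,"wz":0,"hand":0.02},{"x":-0.0031,"y":-0.0061,"z":-0.0098,"wx":0,"wy":0,"wz":0,"hand":0.02},{"x":-0.0031,"y":-0.0061,"z":-0.0098,"wx":0,"wy":0,"wz":0,"hand":0.02},{"x":-0.0031,"y":-0.0061,"z":-0.0098,"wx":0,"wy":0,"wz":0,"hand":0.02},{"x":0,"y":0,"z":0,"wx":0,"wy":0,"wz":0,"hand":0.02},{"x":0,"y":0,"z":0,"wx":0,"wy":0,"wz":0,"hand":0.02}]'
python3 err.py
```

```text
t: 9.22
tool_pos: [0.6073, -0.2316, 0.1074]
orientation: [2.323, 1.431, -0.733]
force: [-1.1, -1.0, -2.8]
opening: 0.0299Traceback (most recent call last):
  File "err.py", line 1, in <module>
    from tgt import *
  File "tgt.py", line 3, in <module>
    up=np.array([np.cos(H)*np.cos(sl),np.sin(H)*np.cos(sl),np.sin(sl)])
                        ^
NameError: name 'H' is not defined
```

```bash
sed -i '2s/$/;H=np.radians(-116.7);sl=np.radians(35)/' tgt.py; python3 err.py
python3 -m creep '[{"x":-0.0008,"y":-0.0015,"z":-0.0025,"wx":0,"wy":0,"wz":0,"hand":0.02},{"x":0,"y":0,"z":0,"wx":0,"wy":0,"wz":0,"hand":0.02},{"x":0,"y":0,"z":0,"wx":0,"wy":0,"wz":0,"hand":0.02}]'; python3 err.py
```

```text
t 9.225 tcp [ 0.60728082 -0.23155106  0.107385  ] F [-1.08362737 -1.01297828 -2.75264543] q [-0.13  0.54  1.32 -0.57  1.52  0.44]
keyhole in screw (x,y,z) mm [ 0.71800581 -1.91624644  5.10775779]
rot err world deg [ 0.00837752 -0.01721377  0.04088675]
t: 9.6
tool_pos: [0.6069, -0.2329, 0.1052]
orientation: [2.322, 1.431, -0.732]
force: [-0.5, 0.6, -0.7]
opening: 0.0297
t 9.6 tcp [ 0.60692459 -0.2328744   0.10524481] F [-0.46322185  0.59026356 -0.72623332] q [-0.13  0.55  1.32 -0.57  1.51  0.44]
keyhole in screw (x,y,z) mm [ 0.58705936 -1.62855113  2.57425279]
rot err world deg [0.01912931 0.0348596  0.00763862]
```

```bash
python3 -m creep '[{"x":-0.0016,"y":0.0008,"z":0,"wx":0,"wy":0,"wz":0,"hand":0.02},{"x":-0.0005,"y":-0.0009,"z":-0.0014,"wx":0,"wy":0,"wz":0,"hand":0.02},{"x":0,"y":0,"z":0,"wx":0,"wy":0,"wz":0,"hand":0.02},{"x":0,"y":0,"z":0,"wx":0,"wy":0,"wz":0,"hand":0.02}]'; python3 err.py
python3 - <<'E'
from h import *
out=[]
for n,(u,v) in(('scene',(188,245)),('side',(350,185))):
    p,d,i=cam(n);np.savez(n+'3',p=p,d=d,c=cloud(i,d))
    out.append(cv2.resize(p[v-45:v+45,u-40:u+40],(400,450),interpolation=cv2.INTER_CUBIC))
save('in',np.hstack(out))
E
```

```text
t: 10.1
tool_pos: [0.6046, -0.2331, 0.1036]
orientation: [2.322, 1.431, -0.732]
force: [-0.3, 0.1, -1.3]
opening: 0.0298
t 10.1 tcp [ 0.6046053  -0.23305116  0.10360276] F [-0.34759076  0.14360785 -1.25886908] q [-0.13  0.54  1.33 -0.57  1.51  0.44]
keyhole in screw (x,y,z) mm [ 0.63002221 -3.62026083  0.54730738]
rot err world deg [0.01527907 0.00827423 0.01540233]
```

View pics/in.png

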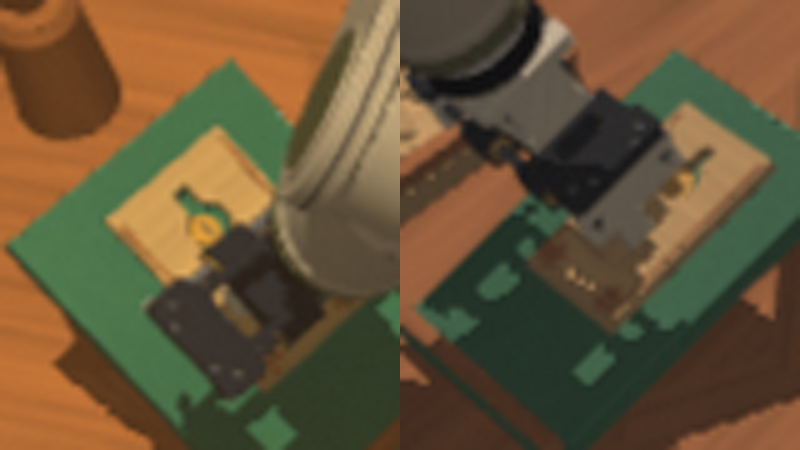

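The head is through the wide part (scene crop ~(205,228)), but the slot line sits off to one side. My across-slope vector had its sign flipped, so I'm remeasuring relative to the screw.

```bash
cat > rel.py <<'E'
from tgt import *
import sys
nn=n
foot={'scene':np.array([.59336,-.27513,.11882]),'side':np.array([.58937,-.27239,.11661])}
def rel(tag,boxes={'scene':(150,205,235,290),'side':(310,150,405,225)}):
  for k,box in boxes.items():
    D=np.load(k+tag+'.npz');c=D['c'];q=c-foot[k];a=q@up;b=q@y;h=q@nn
    hsv=cv2.cvtColor(D['p'],cv2.COLOR_RGB2HSV)
    m=np.zeros((480,640),bool);m[box[1]:box[3],box[0]:box[2]]=1
    m&=(h>.003)&(h<.013)&(abs(b)<.07)&(a>-.14)&(a<.07)&(hsv[...,0]<28)
    P=np.stack([a[m],b[m]],1)
    print(k,m.sum(),'h',np.median(h[m]),'amax',np.percentile(P[:,0],[97,99,100]))
    for lo,hi in((-.10,-.06),(-.06,-.03),(-.03,-.01),(-.01,.01),(.01,.03),(.02,.04)):
        B=P[(P[:,0]>lo)&(P[:,0]<hi),1]
        if len(B): print('   ',lo,hi,'b',B.min().round(4),B.max().round(4),len(B))
if __name__=='__main__': rel(sys.argv[1])
E
python3 rel.py 3
```

```text
scene 528 h 0.007830608429380343 amax [0.04042516 0.04160028 0.06778927]
    -0.1 -0.06 b -0.0466 0.0361 90
    -0.06 -0.03 b 0.0135 0.0221 17
    -0.03 -0.01 b -0.0428 0.0362 16
    -0.01 0.01 b -0.0522 0.0381 137
    0.01 0.03 b -0.0535 0.038 158
    0.02 0.04 b -0.0535 0.0376 169
side 610 h 0.007994734454359175 amax [0.04046452 0.04250346 0.04381313]
    -0.1 -0.06 b -0.0565 0.0425 227
    -0.06 -0.03 b -0.0549 -0.0174 73
    -0.03 -0.01 b -0.0566 -0.0066 61
    -0.01 0.01 b -0.0536 0.0042 68
    0.01 0.03 b -0.0557 0.0398 94
    0.02 0.04 b -0.0541 0.0433 117
```

```bash
sed -i '2s/S=np.array([^)]*)/S=np.array([.5922,-.2742,.1177])/' tgt.py; python3 err.py; python3 -m creep '[{"x":0.0032,"y":-0.0016,"z":0,"wx":0,"wy":0,"wz":0,"hand":0.02},{"x":0.0033,"y":-0.0017,"z":0,"wx":0,"wy":0,"wz":0,"hand":0.02},{"x":0,"y":0,"z":0,"wx":0,"wy":0,"wz":0,"hand":0.02},{"x":0,"y":0,"z":0,"wx":0,"wy":0,"wz":0,"hand":0.02}]'; python3 err.py
python3 - <<'E'
from h import *
for n in('scene','side'):
    p,d,i=cam(n);np.savez(n+'4',p=p,d=d,c=cloud(i,d))
E
python3 rel.py 4
```

```text
t 10.2 tcp [ 0.60463975 -0.23308416  0.10362035] F [-0.08156143 -0.00277281 -1.89198958] q [-0.13  0.54  1.33 -0.57  1.51  0.44]
keyhole in screw (x,y,z) mm [ 0.65880759 -7.37663734  0.54816934]
rot err world deg [0.01703724 0.01288942 0.01459918]
t: 10.7
tool_pos: [0.6113, -0.2364, 0.1036]
orientation: [2.322, 1.431, -0.732]
force: [-0.0, -0.2, -0.9]
opening: 0.03
t 10.7 tcp [ 0.61127424 -0.23641452  0.1036454 ] F [-0.00753267 -0.18856448 -0.91134554] q [-0.13  0.56  1.3  -0.57  1.51  0.44]
keyhole in screw (x,y,z) mm [0.66823696 0.04501202 0.5711744 ]
rot err world deg [0.02096157 0.0230795  0.01322364]
scene 560 h 0.007944514513186857 amax [0.04046671 0.04162303 0.06875508]
    -0.1 -0.06 b -0.04 0.0454 96
    -0.06 -0.03 b 0.02 0.031 20
    -0.03 -0.01 b -0.036 0.0355 18
    -0.01 0.01 b -0.0453 0.0458 153
    0.01 0.03 b -0.0444 0.0462 162
    0.02 0.04 b -0.0462 0.0455 172
side 595 h 0.008003561267697534 amax [0.0405199  0.0421384  0.04417027]
    -0.1 -0.06 b -0.0517 0.0478 223
    -0.06 -0.03 b -0.0487 -0.0101 74
    -0.03 -0.01 b -0.0492 0.0081 61
    -0.01 0.01 b -0.048 0.0054 53
    0.01 0.03 b -0.0482 0.047 99
    0.02 0.04 b -0.0469 0.0474 121
```

```bash
python3 -m creep '[{"x":0.0015,"y":0.0029,"z":-0.0023,"wx":0,"wy":0,"wz":0,"hand":0.02},{"x":0.0015,"y":0.0029,"z":-0.0023,"wx":0,"wy":0,"wz":0,"hand":0.02},{"x":0.0015,"y":0.0029,"z":-0.0023,"wx":0,"wy":0,"wz":0,"hand":0.02},{"x":0,"y":0,"z":0,"wx":0,"wy":0,"wz":0,"hand":0.02}]'; python3 err.py;  python3 -m creep '[{"x":0.0015,"y":0.0029,"z":-0.0023,"wx":0,"wy":0,"wz":0,"hand":0.02},{"x":0.0015,"y":0.0029,"z":-0.0023,"wx":0,"wy":0,"wz":0,"hand":0.02},{"x":0,"y":0,"z":0,"wx":0,"wy":0,"wz":0,"hand":0.02},{"x":0,"y":0,"z":0,"wx":0,"wy":0,"wz":0,"hand":0.02}]'; python3 err.py
```

```text
t: 11.3
tool_pos: [0.6158, -0.2271, 0.0964]
orientation: [2.322, 1.432, -0.732]
force: [0.7, 1.4, -0.3]
opening: 0.0297
t 11.3 tcp [ 0.61583116 -0.22711491  0.09640097] F [ 0.72046447  1.44501671 -0.32973332] q [-0.12  0.58  1.29 -0.57  1.52  0.45]
keyhole in screw (x,y,z) mm [-11.97251787  -0.02948462   0.56668483]
rot err world deg [-0.00277019  0.00494588 -0.0217659 ]
t: 11.8
tool_pos: [0.6188, -0.2216, 0.092]
orientation: [2.322, 1.431, -0.732]
force: [0.4, 2.5, -0.1]
opening: 0.03
t 11.8 tcp [ 0.61877345 -0.22161165  0.09204422] F [ 0.39248631  2.46213924 -0.11212528] q [-0.11  0.59  1.29 -0.57  1.52  0.46]
keyhole in screw (x,y,z) mm [-19.58343859   0.10642957   0.56995715]
rot err world deg [-0.00282577  0.02284001 -0.00051889]
```

```bash
python3 -m creep '[{"x":0.0011,"y":0.0022,"z":-0.0017,"wx":0,"wy":0,"wz":0,"hand":0.02},{"x":0,"y":0,"z":0,"wx":0,"wy":0,"wz":0,"hand":0.02},{"x":0,"y":0,"z":0,"wx":0,"wy":0,"wz":0,"hand":0.02}]'; python3 err.py;  python3 -m creep '[{"x":0.0006,"y":0.0012,"z":-0.0009,"wx":0,"wy":0,"wz":0,"hand":0.02},{"x":0,"y":0,"z":0,"wx":0,"wy":0,"wz":0,"hand":0.02},{"x":0,"y":0,"z":0,"wx":0,"wy":0,"wz":0,"hand":0.02}]'; python3 err.py
```

```text
t: 12.18
tool_pos: [0.6198, -0.2196, 0.0904]
orientation: [2.322, 1.431, -0.732]
force: [0.6, 0.6, -1.4]
opening: 0.03
t 12.175 tcp [ 0.61979495 -0.21955464  0.09035731] F [ 0.61034542  0.60849564 -1.44013506] q [-0.11  0.59  1.28 -0.57  1.52  0.46]
keyhole in screw (x,y,z) mm [-22.42994091   0.08901786   0.51387578]
rot err world deg [0.00723649 0.0180219  0.00712253]
t: 12.55
tool_pos: [0.6204, -0.2185, 0.0895]
orientation: [2.322, 1.431, -0.732]
force: [0.3, 0.7, -0.5]
opening: 0.0297
t 12.55 tcp [ 0.62035588 -0.21845915  0.08953431] F [ 0.28782074  0.66427765 -0.47414317] q [-0.11  0.6   1.28 -0.57  1.52  0.47]
keyhole in screw (x,y,z) mm [-23.90785358   0.09494981   0.55375265]
rot err world deg [0.01657528 0.01272246 0.01129516]
```

No wall contact yet. I continue in small steps while pressing gently towards the board.

```bash
python3 -m creep '[{"x":0.0004,"y":0.0008,"z":-0.0006,"wx":0,"wy":0,"wz":0,"hand":0.02},{"x":0,"y":0,"z":0,"wx":0,"wy":0,"wz":0,"hand":0.02},{"x":0,"y":0,"z":0,"wx":0,"wy":0,"wz":0,"hand":0.02}]'; python3 err.py;  python3 -m creep '[{"x":0.0004,"y":0.0008,"z":-0.0006,"wx":0,"wy":0,"wz":0,"hand":0.02},{"x":0,"y":0,"z":0,"wx":0,"wy":0,"wz":0,"hand":0.02},{"x":0,"y":0,"z":0,"wx":0,"wy":0,"wz":0,"hand":0.02}]'; python3 err.py
```

```text
t: 12.92
tool_pos: [0.6208, -0.2176, 0.0889]
orientation: [2.322, 1.431, -0.732]
force: [-0.5, -0.7, -0.1]
opening: 0.03
t 12.925 tcp [ 0.62078198 -0.21764454  0.0889239 ] F [-0.52618397 -0.74688415 -0.07181428] q [-0.1   0.6   1.28 -0.57  1.52  0.47]
keyhole in screw (x,y,z) mm [-25.01119189   0.11060349   0.58006869]
rot err world deg [0.01690323 0.01601086 0.00885603]
t: 13.3
tool_pos: [0.6209, -0.2175, 0.0888]
orientation: [2.322, 1.43, -0.733]
force: [-3.5, -3.4, 4.2]
opening: 0.0301
t 13.3 tcp [ 0.6209289  -0.21746552  0.0888101 ] F [-3.52500291 -3.44404408  4.23722803] q [-0.1   0.6   1.28 -0.57  1.52  0.47]
keyhole in screw (x,y,z) mm [-25.25007617   0.12951298   0.657409  ]
rot err world deg [ 0.06868938 -0.00135618  0.04910968]
```

Wall contact: about 6 N up the slope. Now seat onto the board and release.

```bash
python3 -m creep '[{"x":-0.0002,"y":-0.0004,"z":-0.0007,"wx":0,"wy":0,"wz":0,"hand":0.02},{"x":0,"y":0,"z":0,"wx":0,"wy":0,"wz":0,"hand":0.02},{"x":0,"y":0,"z":0,"wx":0,"wy":0,"wz":0,"hand":0.02}]'; python3 err.py
python3 -m creep '[{"x":0,"y":0,"z":0,"wx":0,"wy":0,"wz":0,"hand":0.035},{"x":0,"y":0,"z":0,"wx":0,"wy":0,"wz":0,"hand":0.04},{"x":0,"y":0,"z":0,"wx":0,"wy":0,"wz":0,"hand":0.05},{"x":0,"y":0,"z":0,"wx":0,"wy":0,"wz":0,"hand":0.06},{"x":0,"y":0,"z":0,"wx":0,"wy":0,"wz":0,"hand":0.06},{"x":0,"y":0,"z":0,"wx":0,"wy":0,"wz":0,"hand":0.06}]'; python3 err.py
```

```text
t: 13.68
tool_pos: [0.6209, -0.2175, 0.0888]
orientation: [2.322, 1.43, -0.733]
force: [-4.9, -0.5, 7.5]
opening: 0.0296
t 13.675 tcp [ 0.62090608 -0.21748038  0.08875537] F [-4.89403683 -0.49438383  7.53828863] q [-0.1   0.6   1.28 -0.57  1.52  0.47]
keyhole in screw (x,y,z) mm [-25.26544704   0.1117147    0.58752382]
rot err world deg [0.0630963  0.02145405 0.04835594]
t: 14.42
tool_pos: [0.6209, -0.2172, 0.0876]
orientation: [2.322, 1.431, -0.732]
force: [0.2, -0.1, 0.5]
opening: 0.0596
t 14.425 tcp [ 0.62094322 -0.21724803  0.08758772] F [ 0.23273597 -0.07132001  0.52907295] q [-0.1   0.6   1.28 -0.57  1.52  0.47]
keyhole in screw (x,y,z) mm [-26.12744469   0.07273665  -0.27092052]
rot err world deg [0.01358599 0.01291336 0.01541414]
```

```bash
python3 -m creep '[{"x":0.0026,"y":0.0051,"z":0.0082,"wx":0,"wy":0,"wz":0,"hand":0.06},{"x":0.0052,"y":0.0102,"z":0.0164,"wx":0,"wy":0,"wz":0,"hand":0.06},{"x":0.0077,"y":0.0154,"z":0.0246,"wx":0,"wy":0,"wz":0,"hand":0.06},{"x":0.0129,"y":0.0256,"z":0.041,"wx":0,"wy":0,"wz":0,"hand":0.06},{"x":0.0129,"y":0.0256,"z":0.041,"wx":0,"wy":0,"wz":0,"hand":0.06},{"x":0.0129,"y":0.0256,"z":0.041,"wx":0,"wy":0,"wz":0,"hand":0.06},{"x":0,"y":0.05,"z":0.02,"wx":0,"wy":0,"wz":0,"hand":0.06},{"x":0,"y":0.05,"z":0.02,"wx":0,"wy":0,"wz":0,"hand":0.06},{"x":0,"y":0,"z":0,"wx":0,"wy":0,"wz":0,"hand":0.06},{"x":0,"y":0,"z":0,"wx":0,"wy":0,"wz":0,"hand":0.06}]'
python3 - <<'E'
from h import *
out=[]
for n,(u,v) in(('scene',(198,258)),('side',(350,185))):
    p,d,i=cam(n);np.savez(n+'5',p=p,d=d,c=cloud(i,d))
    out.append(cv2.resize(p[v-60:v+60,u-53:u+53],(400,450),interpolation=cv2.INTER_CUBIC))
save('end',np.hstack(out))
from tgt import *
import rel
nn=rel.nn
for k,box in {'scene':(150,205,250,300),'side':(310,150,405,225)}.items():
    D=np.load(k+'5.npz');c=D['c'];q=c-rel.foot[k];a=q@up;b=q@y;h=q@nn
    hsv=cv2.cvtColor(D['p'],cv2.COLOR_RGB2HSV)
    m=np.zeros((480,640),bool);m[box[1]:box[3],box[0]:box[2]]=1
    m&=(h>.005)&(h<.011)&(abs(b)<.07)&(a>-.14)&(a<.04)&(hsv[...,0]<28)
    n_,lab=cv2.connectedComponents(m.astype(np.uint8));l=1+np.argmax(np.bincount(lab.ravel())[1:]);m=lab==l
    P=np.stack([a[m],b[m]],1)*1000
    r=cv2.minAreaRect(P.astype(np.float32));print(k,m.sum(),r)
    X=np.c_[a[m],b[m],np.ones(m.sum())];f=np.linalg.lstsq(X,h[m],rcond=None)[0];print('  tilt deg',np.degrees(f[:2]),'h top at screw',f[2])
E
```

```text
t: 15.68
tool_pos: [0.6754, -0.0093, 0.3005]
orientation: [2.321, 1.432, -0.731]
force: [-0.3, -0.8, -0.4]
opening: 0.0601
scene 702 ((-54.12226867675781, 0.10403823852539062), (91.01626586914062, 140.4640655517578), 89.51303100585938)
  tilt deg [-0.08716583 -0.01983208] h top at screw 0.007855744036888605
side 486 ((-53.276153564453125, 1.0813217163085938), (98.3355484008789, 141.13961791992188), 89.47339630126953)
  tilt deg [-0.1076451   0.03698978] h top at screw 0.007860189462868568
```

View pics/end.png

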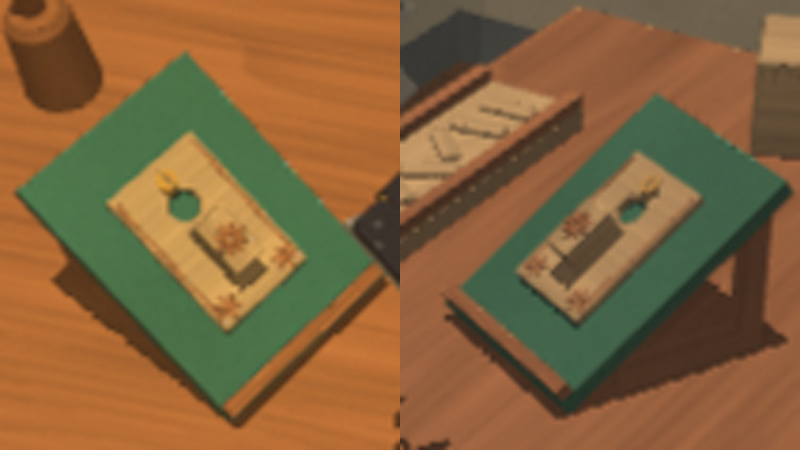

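The plaque hangs flat with the screw at the slot's upper end, in both the scene crop (~(168,182)) and the side crop (~(650,188)). The robot is clear, so I'm handing in.

```bash
python3 -c "
from plant import robot
print(robot.close_job(), robot.read_state()['t'])"
```

```text
the job is handed in; nothing more can be done
the job is handed in; nothing more can be done
```

The light plaque is hanging on the brass screw, released, with the gripper well clear. I handed it in shortly after t = 15.8 s. I gripped the plaque by its block, passed the keyhole over the screw head, and slid it down the slope until I felt the slot's end wall (about 6 N).

**Last checks (scene and side depth images):**
- **Flatness:** within about 0.1° of the board, with the plate's top face 7.9 mm above it, so the underside is on the board.
- **Straightness:** within about 0.5° of straight up the slope.
- **Across the slope:** slot end about 0.1 mm off the screw axis by the scene camera and 1.1 mm by the side camera; the limit is 4 mm.
- **Along the slope:** the cameras put the slot end 1.3–2.1 mm below the screw axis, while the wall contact says it is fully home. I put the difference down to the screw estimate; it is inside the 3.5 mm limit.

**What went wrong on the way:**
- The first two move calls were refused for missing keys, and nothing moved.
- I flipped the sign of one sideways correction, so the plate went down roughly 5–6 mm off centre by my later estimate. The measured force stayed under 4 N. I found the error by measuring again and corrected about 7 mm before sliding down.

I kept clear of the dark plaque, mallet, gouge and tin and noticed no contact. I did not measure their positions again at the end.

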